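Set the pendulum angle gauge on a rock specimen at the section angle

ROBOT

A 6-joint arm with a two-finger parallel gripper is mounted at the origin on the work surface. World frame = base frame: x ahead of the robot, y to its left, z up, the work surface at z = 0. Lengths are in m, angles in rad, forces in N, time in s.
With the tool pointing down it reaches from about 0.25 to 0.775 m from the base axis. Payload 4 kg.
Tool frame: the origin (TCP) lies at the very end of the fingers, on their centre line; the grasp point (between the pads) lies env.grip_point_offset behind it (env.grip_point_offset is the distance from the TCP to the grasp point, in m); x points along the fingers, y is the direction in which the jaws open and shut, and the axes are right-handed (so a half turn about x gives the same grasp; the last joint's range is limited). The gripper opens to 85 mm and grips with 20 to 120 N. Pads are 22 mm wide; open, the fingers measure 114 mm over their backs; the gripper's body (76 mm by 85 mm) begins 54 mm behind the grasp point. The pads swing forward as they close: fully open they stand 13 mm farther back than shut.
Start: joints at [1.179, 0.087, 1.371, -0, 1.684, -0.103], TCP at [0.157, 0.527, 0.231] pointing down, gripper open.
Joint ranges: [-3.1, 3.1], [-0.76, 2.03], [0.27, 2.55], [-1.08, 4.22], [0.17, 2.65], [-2.57, 2.57]. Speed limits (rad/s): [2.79, 2.79, 3.14, 3.14, 3.14, 3.14].

INTERFACE

Orientations are given as a rotation vector (axis times angle).
In Python, from cell import env, claw, solver, sensors, viewer, job gives the robot as it stands. Calls block until the motion is done:
- env.move_to(position, orientation): joint-space move of the TCP to a pose.
- env.line_to(position, attitude=None, vel=0.15, max_force=None): straight line of the TCP; attitude=None keeps the orientation; vel is the mean speed in m/s. With max_force (N) it stops when the force on the tool has changed by that much, and returns True; else False.
- env.movej(angles): joint-space move.
- claw.open_jaws() and claw.grasp(grip_force=None): open the fingers fully, or close them until they stop; grip_force is the grip in N (None keeps the last).
- env.pause(seconds).
- solver.ik(position, orientation): joint angles nearest the present ones, or None.
- sensors.get_state(): the state.
- viewer.read_camera(name): name is "scene" or "top" or "wrist"; returns a dict with "pixels" (384x512x3 uint8, blue, green, red), "K" (3x3 intrinsics, pixels), "rvec" (rotation vector, rad) and "tvec" (3), from world to camera coordinates, as OpenCV has them. Camera axes: x right, y down, z forward; pixel columns grow to the right and rows downward; lengths in m; the calibration is good to about 2 mm. A picture is of the moment at which its call begins. There is no depth.
A pose or a line that the arm cannot do raises env.PlanningError and nothing moves.
- job.sign_off(): hands the job in, once; it reports no verdict.
The state is a dict: "clock": time; "joints": joint angles; "joint_velocities": joint speeds; "effort": joint torques, N m; "tool_pos": TCP position; "tool_rot": TCP orientation; "force": force on the tool from outside, world axes, zero at the start; "torque": the same for the moment, N m; "gripper_width": finger opening in m.
Only numpy, scipy, OpenCV 4.12 (cv2) and the standard library are available. Lean on these libraries where they do the work, as an engineer would, in place of code of your own. Each camera call takes 0.05 s, during which the arm holds its last target.

TASK

The rock in the vise is to be sectioned for the microscope at the angle preset by the red mark on the angle gauge. Take the gauge from its wooden rest and check its zero by standing its foot on the levelled black granite plate until the pointer settles at the centre line; then lay the middle of the foot along the top of the rock, in line with the vise jaws, and rock the gauge, upright and resting lightly, until the swinging pointer settles on the red mark. Finish while still holding it there against the rock, so that the cut line can be scribed along the foot, and leave the bottle, swab pot and slide box undisturbed.

Things in the scene. Friction and masses are not known exactly. Their poses are not given: they have to be found in the camera images.
- gauge: loose angle gauge, 110 x 24 x 122 tall, 0.2 to 0.35 kg, standing upright in the rest's slot. Origin mid-underside of its foot (aluminium bar 110 x 22 x 12); x along the foot, y through the thickness, z up. Round case, radius 42, 20 thick, centre at z = 54, white dial on BOTH faces: lines every 10 degrees, the longer thicker centre line points straight down to the foot. Orange grip block on top
- grip (a point): centre of the gauge's orange grip block, 36 along x, 24 thick along y, from 92 to 122 above the underside of the foot (this point at 107); fingers go either side of it, closing along the gauge's y. The gauge can twist a little in the fingers when its foot is pushed. Axes as gauge
- pointer (a joint): the black weighted needle hanging from the dial centre (30 long, seen on both faces); swings freely, settles plumb within about 2 s and so reads the tilt: 0 on the centre line when the foot is level, + (rad) when the gauge's +x end is raised (the needle then stands towards the -x end)
- pointer_tip (a point): tip of the black needle, 30 from the dial centre, in the mid plane of the gauge; turns with the needle (its z axis is plumb once it has settled)
- mark (a joint): the red index mark on the dial rim (both faces), preset at 14 to 24 degrees (0.24 to 0.42 rad) from the centre line, it stays put; zero and sign as the pointer's: equal values mean the needle points at the red mark. Always on the -x side, so the gauge's +x end has to be raised by this angle
- mark_tip (a point): inner tip of the red mark, 33 from the dial centre, in the mid plane of the gauge; turns with the mark about the dial centre
- rest: fixed red wooden rest, 140 x 60 x 24 tall, its length along x; origin mid-underside. Its slot is 120 x 34, the slot floor 8 above the bench; the gauge's foot stands loosely in it
- plate: fixed, exactly level black granite check plate on three brass screw feet, 130 (x) x 100 (y), top 45 above the bench; origin mid-underside on the bench
- plate_top (a point): middle of the granite plate's top face, 45 above the bench
- specimen: brown rock, fixed in the grey vise. x along its length and the jaws; origin on the bench below its middle. About 75 long, 32 thick; jaw tops at z = 50. Uneven top: a broad hump from x = -23 to 0, tops at z = 96; a lower hump at x = +18, top at z = 92.5; falling away at the ends. A foot across both humps leans about 10 degrees. Stiff: a millimetre of overtravel presses with many newtons
- crown (a point): point over the middle of the rock's length at the height of its highest hump, 96 above the bench; axes as specimen
- foot (a point): middle of the underside of the gauge's foot (the gauge's origin); turns with the gauge
- spray_bottle: loose blue spray bottle, diameter 46, 152 tall; origin mid-underside. Leave alone
- swab_pot: loose round pot of cotton swabs with a pink band, diameter 64, 82 tall; origin mid-underside. Leave alone
- slide_box: loose flat blue slide box, 80 x 100 x 30; origin mid-underside. Leave alone
- vise: fixed grey vise that holds the rock; jaws along x, base 96 (x) x 130 (y), screw knob out to y = -84, jaw tops at z = 50; origin mid-underside

How it is judged:
By the outcome, as a careful person would: the job done as asked, in the order asked, and still so for the second after the job is handed in, while the arm keeps its last pose, push and grip.
It also fails if it takes over 64 s, if anything falls off the work surface, if the arm or the gripper's body presses on something with over 40 N, if the wrist force passes 120 N, or if a joint passes its speed limit or range.

## Working session

There is one attempt and no reset: what is moved stays moved. The work goes in short steps, each a Python script; the robot and the scene stay as the last script left them, time stands still between calls to the robot, and variables do not carry over. Pictures are saved under pics/ and viewed, and the job is handed in when it is done.

```bash
ls; mkdir -p pics; python3 - <<'E'
from cell import env, claw, solver, sensors, viewer, job
import cv2
for n in ["scene","top","wrist"]:
    d=viewer.read_camera(n); cv2.imwrite(f"pics/a_{n}.png",d["pixels"]); print(n,d["K"].tolist(),d["rvec"],d["tvec"])
s=sensors.get_state(); print(s, env.grip_point_offset)
E
```

```text
pics
scene [[385.0915332030529, 0.0, 260.81138091968245], [0.0, 385.0915332030529, 187.72277194614628], [0.0, 0.0, 1.0]] [ 0.62889973  2.85477429 -0.76233004] [ 0.57033902 -0.18462655  1.08816463]
top [[350.6059926329266, 0.0, 253.3256550476503], [0.0, 350.6059926329266, 197.03966226065216], [0.0, 0.0, 1.0]] [ 2.1628625  -2.19436423  0.07763597] [0.00561841 0.62186424 0.96450324]
wrist [[270.5657826837571, 0.0, 255.12435481669883], [0.0, 270.5657826837571, 189.7982422040649], [0.0, 0.0, 1.0]] [-2.31789812 -1.72773536 -0.25792394] [-0.54996605 -0.03733992  0.37841292]
{'clock': 0.15, 'joints': array([ 1.17889162e+00,  8.78213573e-02,  1.37196074e+00,  8.42704698e-06,
        1.68364010e+00, -1.03106648e-01]), 'joint_velocities': array([-0.00010015, -0.0021899 , -0.00473215, -0.00048927, -0.00044221,
        0.00074498]), 'effort': array([ 1.35499227e-03, -3.52376175e+01, -3.13678837e+01, -1.95214934e-04,
        8.04799347e-03, -6.59406716e-07]), 'tool_pos': array([0.15648763, 0.52683932, 0.23036108]), 'tool_rot': array([ 0.22529683,  1.55934066, -0.22808799]), 'force': array([-0.25370653,  0.19943363, -0.03108229]), 'torque': array([-0.03350397, -0.00182159, -0.00299031]), 'gripper_width': 0.08531656363241485} 0.0187
```

View pics/a_scene.png

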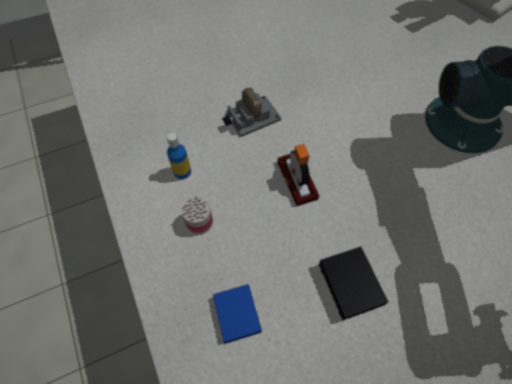

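View pics/a_top.png

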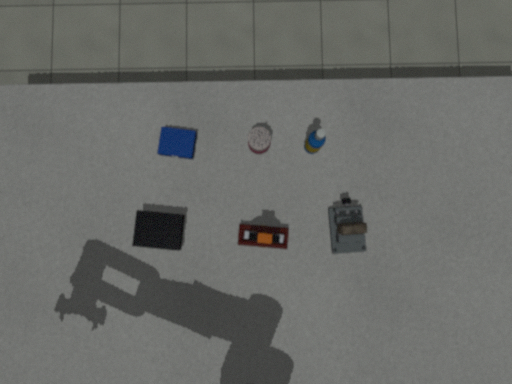

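View pics/a_wrist.png

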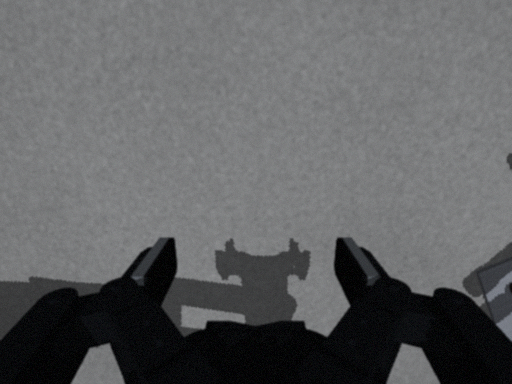

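The scene camera shows the rest and gauge at (298,172), the plate at (353,282), the vise at (252,112) and the loose items on the left. In the top view the rest is at (263,236), the plate at (159,230) and the rock at (352,228). I'll measure these next.

```bash
cat > h.py <<'E'
import numpy as np, cv2
from scipy.spatial.transform import Rotation as R
from cell import env, claw, solver, sensors, viewer, job
def cam(n):
    d=viewer.read_camera(n); d["R"]=cv2.Rodrigues(np.array(d["rvec"],float))[0]; d["t"]=np.array(d["tvec"],float).ravel(); return d
def ray(d,uv):
    c=-d["R"].T@d["t"]; v=d["R"].T@np.linalg.inv(d["K"])@np.array([uv[0],uv[1],1.]); return c,v
def onz(d,uv,z):
    c,v=ray(d,uv); return c+v*(z-c[2])/v[2]
def proj(d,p):
    q=d["K"]@(d["R"]@np.array(p,float)+d["t"]); return q[:2]/q[2]
def tri(obs):
    A=np.zeros((3,3));b=np.zeros(3)
    for d,uv in obs:
        c,v=ray(d,uv);v=v/np.linalg.norm(v);P=np.eye(3)-v@v.T if 0 else np.eye(3)-np.outer(v,v);A+=P;b+=P@c
    return np.linalg.solve(A,b)
def blobs(m,amin=15):
    cs,_=cv2.findContours(m.astype(np.uint8),cv2.RETR_EXTERNAL,cv2.CHAIN_APPROX_NONE)
    return sorted([c for c in cs if cv2.contourArea(c)>=amin],key=cv2.contourArea,reverse=True)
def hsv(d): return cv2.cvtColor(d["pixels"],cv2.COLOR_BGR2HSV)
def show(d,name,box=None,k=1):
    im=d["pixels"]
    if box: im=im[box[1]:box[3],box[0]:box[2]]
    cv2.imwrite(f"pics/{name}.png",cv2.resize(im,None,fx=k,fy=k,interpolation=cv2.INTER_CUBIC))
def att(toolx,tooly):
    x=np.array(toolx,float);x/=np.linalg.norm(x);y=np.array(tooly,float);y-=x*(x@y);y/=np.linalg.norm(y)
    return R.from_matrix(np.column_stack([x,y,np.cross(x,y)])).as_rotvec()
E
python3 - <<'E'
from h import *
T=cam("top");S=cam("scene")
print("camT",-T["R"].T@T["t"],"camS",-S["R"].T@S["t"])
for d,n in((T,"top"),(S,"scene")):
    h=hsv(d);H,Sa,V=[h[...,i].astype(int) for i in range(3)]
    M={"orange":((H>5)&(H<20)&(Sa>180)&(V>120)),"red":(((H<8)|(H>172))&(Sa>150)&(V>40)),"blue":(H>105)&(H<130)&(Sa>150)&(V>60),
     "black":(V<40)&(Sa<120)}
    for k,m in M.items():
        for c in blobs(m)[:5]:
            r=cv2.minAreaRect(c); print(n,k,cv2.contourArea(c),np.round(r[0],1),np.round(r[1],1),round(r[2],1), np.round(onz(d,r[0],{"orange":.13,"red":.024,"blue":.03,"black":.045}[k]),3))
show(T,"b_top",(120,110,380,260),3)
show(S,"b_scene",(160,70,400,330),2.3)
E
```

```text
camT [ 0.54509309 -0.00920648  1.00985244] camS [0.82133681 0.39418684 0.84468834]
top orange 82.0 [264. 238.] [ 8. 12.] 90.0 [ 0.511 -0.029  0.13 ]
top red 35.0 [246.9 234.5] [15.1 18.2] 3.8 [0.517 0.016 0.024]
top red 19.5 [283.  232.5] [7. 6.] 90.0 [ 0.521 -0.085  0.024]
top blue 849.0 [176.7 142. ] [34.3 27.4] 7.4 [0.782 0.212 0.03 ]
top black 1555.0 [158.6 229.6] [47.6 34.8] 5.5 [0.534 0.258 0.045]
top black 38.5 [252.2 235.1] [ 6.9 10.9] 8.1 [0.516 0.001 0.045]
top black 34.5 [275.5 237.5] [11.  5.] 90.0 [ 0.508 -0.063  0.045]
top black 26.0 [345.8 200.1] [4.8 8.1] 80.5 [ 0.608 -0.258  0.045]
top black 16.0 [340.  226.2] [ 4.6 11.4] 41.2 [ 0.537 -0.24   0.045]
scene orange 81.0 [301.5 151. ] [12.1  8. ] 63.4 [ 0.516 -0.026  0.13 ]
scene red 113.0 [304.3 191.9] [17.9 21.3] 66.0 [0.523 0.023 0.024]
scene red 23.0 [283.9 159.6] [ 5.4 10.1] 71.6 [ 0.525 -0.084  0.024]
scene blue 1746.0 [236.1 313.5] [49.2 38.4] 74.5 [0.788 0.22  0.03 ]
scene black 5444.5 [472.8  95.8] [ 77.8 112.3] 18.4 [-0.045 -0.043  0.045]
scene black 2783.0 [351.8 282.4] [64.6 47.7] 66.8 [0.543 0.267 0.045]
scene black 112.5 [303.5 174.6] [ 9.2 21.7] 6.7 [ 0.509 -0.011  0.045]
scene black 52.0 [246.9 104.5] [19.7  4.9] 65.2 [ 0.543 -0.276  0.045]
scene black 39.0 [227.2 118.7] [10.7  6.7] 80.5 [ 0.611 -0.252  0.045]
```

View pics/b_top.png

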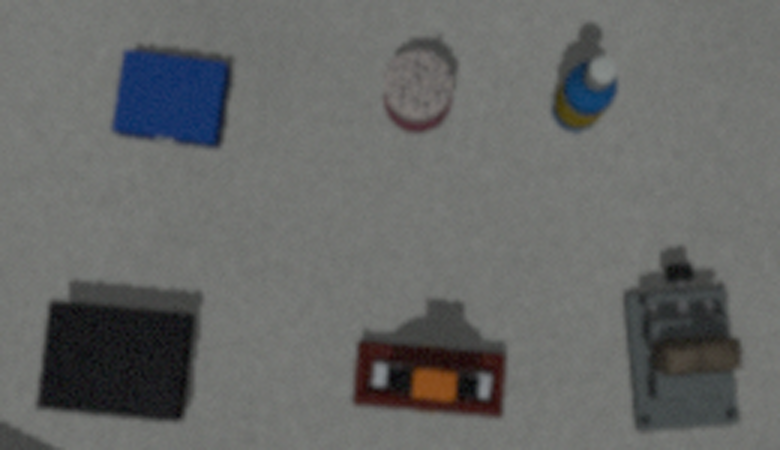

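View pics/b_scene.png

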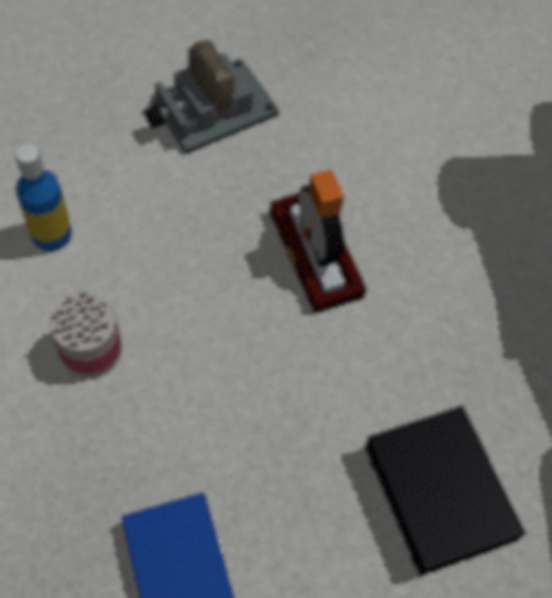

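```bash
python3 - <<'E'
from h import *
d=cam("wrist");s=sensors.get_state()
Rt=R.from_rotvec(s["tool_rot"]).as_matrix();c=-d["R"].T@d["t"]
Rc=Rt.T@d["R"].T   # cam axes in tool frame
pc=Rt.T@(c-s["tool_pos"])
print("cam in tool",pc,"\n",np.round(Rc,4));print(np.round(Rt,3))
np.savez("wc.npz",pc=pc,Rc=Rc)
g=np.array([.515,-.03,.062])
for el in (0,15,25,35,45):
  for dist in (.14,.18,.22):
    for up in (1,-1):
      e=np.radians(el); v=np.array([np.cos(e),0,-np.sin(e)]) # look dir
      # image right = -Y (if looking +X, up z)
      r=np.array([0,-1.,0])*up; dn=np.cross(v,r)
      C=np.column_stack([r,dn,v]); Rtool=C@Rc.T; p=g-v*dist-Rtool@pc
      q=solver.ik(p,R.from_matrix(Rtool).as_rotvec())
      print(el,dist,up,np.round(p,3),None if q is None else np.round(q,2))
E
```

```text
cam in tool [-0.14168343  0.00058825 -0.07474098] 
 [[-6.000e-04 -2.936e-01  9.559e-01]
 [ 1.000e+00 -1.200e-03  2.000e-04]
 [ 1.100e-03  9.559e-01  2.936e-01]]
[[-0.     0.285  0.959]
 [-0.001  0.959 -0.285]
 [-1.    -0.001 -0.   ]]
0 0.14 1 [ 0.532 -0.029  0.032] [-0.39  0.91  2.31  2.74  1.94 -1.6 ]
0 0.14 -1 [ 0.532 -0.031  0.092] [-0.39 -0.21  2.5   2.35  0.54  2.16]
0 0.18 1 [ 0.492 -0.029  0.032] [-0.47  0.96  2.37  2.63  2.04 -1.67]
0 0.18 -1 [ 0.492 -0.031  0.092] None
0 0.22 1 [ 0.452 -0.029  0.032] [-0.61  1.04  2.42  2.44  2.13 -1.79]
0 0.22 -1 [ 0.452 -0.031  0.092] None
15 0.14 1 [ 0.524 -0.029  0.029] [-0.43  0.6   2.46  2.71  1.53 -1.54]
15 0.14 -1 [ 0.54  -0.031  0.086] None
15 0.18 1 [ 0.485 -0.029  0.039] [-0.54  0.58  2.55  2.61  1.59 -1.56]
15 0.18 -1 [ 0.501 -0.031  0.097] None
15 0.22 1 [ 0.447 -0.029  0.049] None
15 0.22 -1 [ 0.462 -0.031  0.107] None
25 0.14 1 [ 0.518 -0.029  0.028] [-0.44  0.31  2.53  2.67  1.16 -1.43]
25 0.14 -1 [ 0.543 -0.031  0.082] [-0.29 -0.28  2.25  0.55  0.42 -2.27]
25 0.18 1 [ 0.482 -0.029  0.045] None
25 0.18 -1 [ 0.507 -0.031  0.09
[... 176 characters left out ...]
 0.028] [-0.42  0.02  2.54  2.53  0.75 -1.24]
35 0.14 -1 [ 0.546 -0.031  0.076] [-0.25 -0.22  2.12  0.27  0.61 -1.99]
35 0.18 1 [ 0.479 -0.029  0.051] None
35 0.18 -1 [ 0.514 -0.031  0.099] [-0.28 -0.34  2.16  0.26  0.7  -2.  ]
35 0.22 1 [ 0.447 -0.029  0.073] None
35 0.22 -1 [ 0.481 -0.031  0.122] [-0.31 -0.47  2.19  0.26  0.8  -2.  ]
45 0.14 1 [ 0.506 -0.029  0.029] [-0.39 -0.19  2.51  2.12  0.41 -0.78]
45 0.14 -1 [ 0.548 -0.031  0.071] [-0.22 -0.13  1.99  0.14  0.81 -1.86]
45 0.18 1 [ 0.478 -0.029  0.057] None
45 0.18 -1 [ 0.52  -0.031  0.099] [-0.24 -0.23  2.01  0.14  0.89 -1.87]
45 0.22 1 [ 0.45  -0.029  0.085] None
45 0.22 -1 [ 0.492 -0.031  0.127] [-0.26 -0.33  2.03  0.14  0.98 -1.88]
```

```bash
cat >> h.py <<'E'
_w=np.load("wc.npz")
def look(g,v,r,dist):
    v=np.array(v,float)/np.linalg.norm(v);r=np.array(r,float);r-=v*(r@v);r/=np.linalg.norm(r)
    C=np.column_stack([r,np.cross(v,r),v]);Rt=C@_w["Rc"].T
    return np.array(g)-v*dist-Rt@_w["pc"],R.from_matrix(Rt).as_rotvec()
E
python3 - <<'E'
from h import *
e=np.radians(38)
g=[.512,-.03,.062]
v=[np.cos(e),0,-np.sin(e)]
p,o=look(g,v,[0,1,0],.25); print(p)
env.move_to(p+np.array([-.0,0,.12]),o); env.line_to(p,vel=.2)
env.pause(.3); d=cam("wrist"); show(d,"c_w"); show(d,"c_wz",(160,110,360,260),4); s=sensors.get_state();print(s["clock"],s["tool_pos"])
E
```

```text
[ 0.45739173 -0.03058691  0.14253797]
3.65 [ 0.45780557 -0.03073581  0.14357606]
```

View pics/c_w.png

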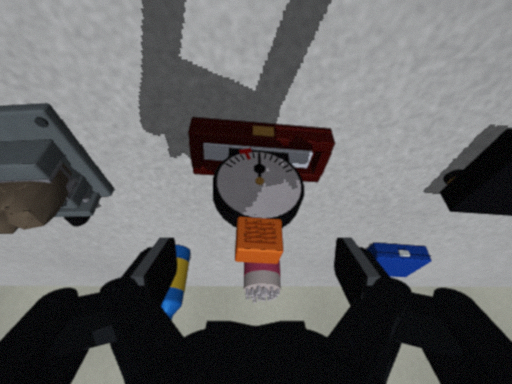

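View pics/c_wz.png

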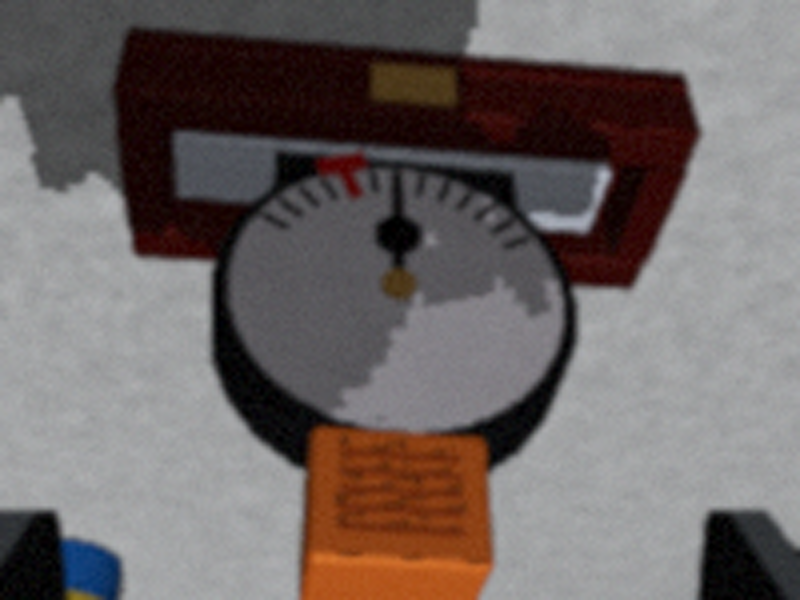

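The picture is upside down. The dial pin is at zoom (398,284), the needle points at (398,170), and the red mark is at (345,175) on the image-left side, which is world −Y. So the gauge's +x points to world +Y. Next I'll measure the mark angle by casting rays onto the dial plane.

```bash
python3 - <<'E'
from h import *
d=cam("wrist")
U=lambda x,y:(160+(x+.5)/4-.5,110+(y+.5)/4-.5)
a=onz(d,U(120,100),.024);b=onz(d,U(698,130),.024);a0=onz(d,U(133,30),0);b0=onz(d,U(685,75),0)
print("front edge",a,b,np.linalg.norm(a-b),a0,b0,np.linalg.norm(b0-a0))
h=hsv(d);H,S,V=[h[...,i].astype(int) for i in range(3)]
# subpixel on upsampled crop
crop=cv2.resize(d["pixels"][110:260,160:360],None,fx=8,fy=8,interpolation=cv2.INTER_CUBIC)
hh=cv2.cvtColor(crop,cv2.COLOR_BGR2HSV);H,S,V=[hh[...,i].astype(int) for i in range(3)]
U8=lambda p:(160+(p[0]+.5)/8-.5,110+(p[1]+.5)/8-.5)
red=((H<8)|(H>172))&(S>170)&(V>95)
red[:, :600]=0; red[:,760:]=0;red[450:]=0
cr=blobs(red,50)
print("red",[ (cv2.contourArea(c),cv2.boundingRect(c)) for c in cr])
br=(H>8)&(H<25)&(S>100)&(V>60);br[:500]=0;br[640:]=0
cb=[c for c in blobs(br,100)];print("pin",[(cv2.contourArea(c),cv2.minEnclosingCircle(c)[0]) for c in cb])
lg=((S<60)&(V>60));lg[:300]=0
# orange grip top
ora=(H>5)&(H<18)&(S>190)&(V>120);co=blobs(ora,500);print("orange",[cv2.boundingRect(c) for c in co])
cv2.imwrite("pics/d.png",crop[280:640,520:1060])
E
```

```text
front edge [ 0.48006238 -0.09058158  0.024     ] [0.4891931  0.04429529 0.024     ] 0.13518557766131264 [ 0.47872694 -0.09076068  0.        ] [4.92465449e-01 4.60524636e-02 2.77555756e-17] 0.13750121283642328
red []
pin [(2666.5, (796.2158813476562, 571.5113525390625))]
orange [(605, 863, 373, 337)]
```

View pics/d.png

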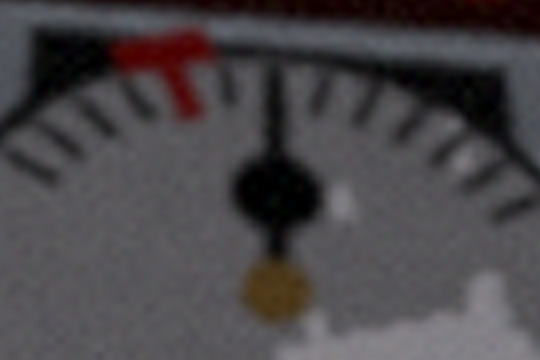

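```bash
python3 - <<'E'
from h import *
d=cam("wrist")
U=lambda p:(160+(p[0]+520+.5)/8-.5,110+(p[1]+280+.5)/8-.5)
for yaw in (3.9,4.8,5.7):
    y=np.radians(yaw); ex=np.array([np.sin(y),np.cos(y),0]); ey=np.array([-np.cos(y),np.sin(y),0]) # gauge x, y (=z cross x)
    c,v=ray(d,U((276,291))); zc=.062; P=c+v*(zc-c[2])/v[2]
    out=[]
    for p in [(190,118),(182,92),(274,72),(315,110),(360,122),(402,140),(440,162),(475,188),(497,217),(232,102),(152,115),(112,135),(78,157),(50,182)]:
        c,v=ray(d,U(p)); q=c+v*(((P-c)@ey)/(v@ey)); w=q-P
        out.append((round(np.degrees(np.arctan2(-(w@ex),-w[2])),1),round(np.hypot(w@ex,w[2])*1e3,1)))
    print(yaw,P,out)
E
```

```text
3.9 [ 0.50029497 -0.0268004   0.062     ] [(np.float64(21.0), np.float64(28.0)), (np.float64(20.0), np.float64(32.3)), (np.float64(-0.1), np.float64(34.5)), (np.float64(-9.8), np.float64(28.9)), (np.float64(-21.0), np.float64(28.7)), (np.float64(-32.2), np.float64(28.6)), (np.float64(-43.1), np.float64(28.6)), (np.float64(-54.1), np.float64(29.0)), (np.float64(-63.9), np.float64(28.7)), (np.float64(9.8), np.float64(29.5)), (np.float64(28.9), np.float64(30.1)), (np.float64(40.1), np.float64(29.7)), (np.float64(50.4), np.float64(29.8)), (np.float64(60.2), np.float64(29.9))]
4.8 [ 0.50029497 -0.0268004   0.062     ] [(np.float64(21.1), np.float64(27.8)), (np.float64(20.1), np.float64(32.2)), (np.float64(-0.1), np.float64(34.5)), (np.float64(-9.8), np.float64(28.9)), (np.float64(-20.9), np.float64(28.9)), (np.float64(-32.0), np.float64(28.8)), (np.float64(-42.8), np.float64(28.9)), (np.float64(-53.6), np.float64(29.2)), (np.float64(-63.4), np.float64(28.9)), (np.float64(9.8), np.float64(29.5)), (np.float64(29.1), np.float64(29.9)), (np.float64(40.4), np.float64(29.5)), (np.float64(50.9), np.float64(29.5)), (np.float64(60.9), np.float64(29.7))]
5.7 [ 0.50029497 -0.0268004   0.062     ] [(np.float64(21.2), np.float64(27.7)), (np.float64(20.2), np.float64(32.0)), (np.float64(-0.1), np.float64(34.5)), (np.float64(-9.8), np.float64(29.0)), (np.float64(-20.8), np.float64(29.0)), (np.float64(-31.8), np.float64(29.0)), (np.float64(-42.5), np.float64(29.1)), (np.float64(-53.2), np.float64(29.5)), (np.float64(-62.8), np.float64(29.2)), (np.float64(9.9), np.float64(29.4)), (np.float64(29.3), np.float64(29.7)), (np.float64(40.8), np.float64(29.3)), (np.float64(51.4), np.float64(29.3)), (np.float64(61.5), np.float64(29.5))]
```

```bash
python3 - <<'E'
from h import *
e=np.radians(25);y=np.radians(4.8)
v=np.array([np.cos(e)*np.cos(y),-np.cos(e)*np.sin(y),-np.sin(e)])
p,o=look([.502,-.028,.045],v,[np.sin(y),np.cos(y),0],.20); print(p)
env.line_to(p,o,vel=.1)
env.pause(.3); ims=[]
for i in range(4): d=cam("wrist"); ims.append(d["pixels"].astype(float))
d["pixels"]=np.mean(ims,0).astype(np.uint8); np.savez("dial.npz",**{k:d[k] for k in("pixels","K","R","t")})
show(d,"e_w"); show(d,"e_wz",(190,150,320,240),6); s=sensors.get_state();print(s["clock"],s["tool_pos"])
E
```

```text
[ 0.47603173 -0.02640836  0.09005869]
4.9583 [ 0.47614285 -0.02649237  0.09030618]
```

View pics/e_w.png

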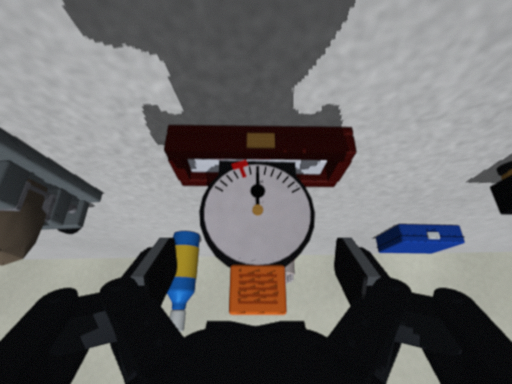

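View pics/e_wz.png

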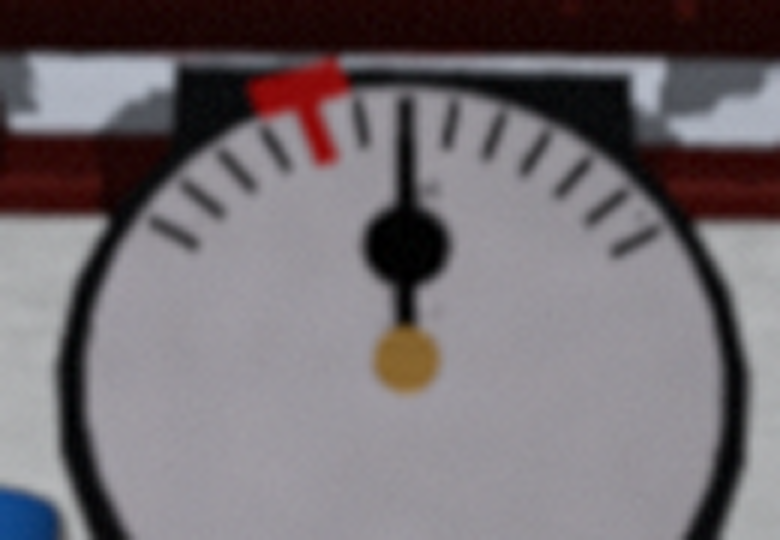

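The frontal view is clear: pin at zoom (406,359), needle at (406,100), red stem from (308,105) to (325,163). I'll unwrap a ring of the dial and calibrate it against the tick lines.

```bash
python3 - <<'E'
from h import *
from scipy.optimize import least_squares
z=np.load("dial.npz"); d={k:z[k] for k in z}
y=np.radians(4.8); ex=np.array([np.sin(y),np.cos(y),0]); ez=np.array([0,0,1.])
U=lambda p:(190+(p[0]+.5)/6-.5,150+(p[1]+.5)/6-.5)
P0=onz(d,U((406,359)),.062); print(P0)
im=d["pixels"].astype(np.float32)
ths=np.radians(np.arange(-70,70.01,.1))
def ring(P,r):
    pts=np.array([proj(d,P+r*(-ex*np.sin(t)-ez*np.cos(t))) for t in ths],np.float32)
    return cv2.remap(im,pts[:,0].reshape(1,-1),pts[:,1].reshape(1,-1),cv2.INTER_CUBIC)[0]
def peaks(P):
    res={}
    g=np.mean([ring(P,r) for r in np.arange(.030,.0345,.0005)],0)
    dark=np.clip(150-g[:,2],0,None)   # red channel: mark is not dark
    redn=np.clip(g[:,2]-g[:,1]-25,0,None)
    for k in (-50,-40,-30,-20,-10,0,10,30,40,50):
        m=abs(np.degrees(ths)-k)<4
        w=np.clip(dark[m]-np.min(dark[m])-10,0,None); res[k]=np.sum(w*np.degrees(ths[m]))/w.sum() if w.sum()>0 else np.nan
    # red centroid
    m=(np.degrees(ths)>10)&(np.degrees(ths)<35); rm=np.sum(redn[m]*np.degrees(ths[m]))/redn[m].sum()
    return res,rm
def err(x):
    P=P0+ex*x[0]+ez*x[1]; r,_=peaks(P); return [r[k]-k for k in r if k!=0]
print(peaks(P0))
s=least_squares(err,[0,0],diff_step=1e-2,x_scale=1e-3); 
best=min(((np.sum(np.square(err((a,b)))),a,b) for a in np.arange(-.003,.0031,.0005) for b in np.arange(-.003,.0031,.0005)))
print(best); P=P0+ex*best[1]+ez*best[2]; print(peaks(P)); print(P)
E
```

```text
[ 0.49850401 -0.02649839  0.062     ]
({-50: np.float64(-50.967165055304555), -40: np.float64(-40.795363645278016), -30: np.float64(-30.485966045389564), -20: np.float64(-20.357900397730226), -10: np.float64(-10.175035153392058), 0: np.float64(-0.029231523896068746), 10: np.float64(10.046282577997669), 30: np.float64(30.08319101731895), 40: np.float64(39.992431691226514), 50: np.float64(49.96549039756807)}, np.float64(20.253092929370364))
(np.float64(1.0869448870925484), np.float64(0.0), np.float64(0.0005))
({-50: np.float64(-50.28746667605572), -40: np.float64(-40.23025639818081), -30: np.float64(-30.036607349713606), -20: np.float64(-20.052451088823453), -10: np.float64(-10.021853043472895), 0: np.float64(-0.017818637469905637), 10: np.float64(9.897654697943624), 30: np.float64(29.654500978467915), 40: np.float64(39.43268507028471), 50: np.float64(49.296415851617255)}, np.float64(19.943345139535978))
[ 0.49850401 -0.02649839  0.0625    ]
```

The mark is at 20.1°, with the neighbouring ticks agreeing within about 0.2°. Next I'll take a closer look at the vise and plate with the wrist camera.

```bash
python3 - <<'E'
from h import *
s=sensors.get_state()
env.line_to(s["tool_pos"]+np.array([-.02,0,.12]),vel=.25)
p,o=look([.53,-.25,.08],[0.0,0,-1],[0,-1,0],.26); print(p,solver.ik(p,o))
p2,o2=look([.53,-.25,.08],[0.0,0,-1],[0,1,0],.26); print(p2,solver.ik(p2,o2))
env.move_to(p,o); env.pause(.2); d=cam("wrist"); show(d,"f_w"); np.savez("vise.npz",**{k:d[k] for k in("pixels","K","R","t")})
print(sensors.get_state()["clock"])
E
```

```text
[ 0.50015542 -0.24941309  0.18261603] [-0.67184946 -0.05829426  1.6431942   0.19000486  1.32541815  0.87295455]
[ 0.55984458 -0.25058691  0.18261603] [-0.44582169  0.44536877  1.05385808 -0.13519531  1.90960597 -2.04562409]
8.1667
```

View pics/f_w.png

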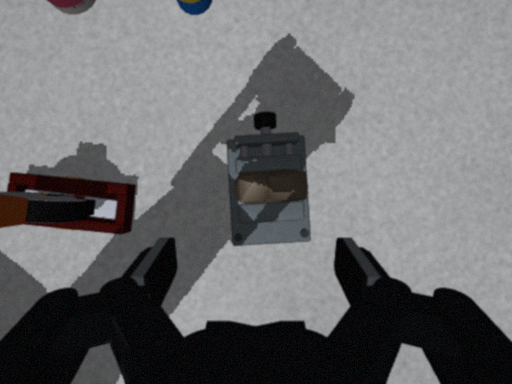

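```bash
python3 - <<'E'
from h import *
z=np.load("vise.npz"); d={k:z[k] for k in z}
show(d,"f_z",(215,95,325,255),4.9)
h=hsv(d);H,S,V=[h[...,i].astype(int) for i in range(3)]
m=(H>5)&(H<25)&(S>55);m[:150]=0;m[220:]=0;m[:,:220]=0;m[:,320:]=0
for c in blobs(m,30)[:3]:
    r=cv2.minAreaRect(c);print(r,cv2.contourArea(c),cv2.boundingRect(c)); print([np.round(onz(d,p,.09),4) for p in cv2.boxPoints(r)],onz(d,r[0],.09))
for p in [(231,244),(311,239),(228,137),(303,133),(265,120)]: print(p,onz(d,p,.012),onz(d,p,.05))
E
```

```text
((270.3818664550781, 185.92762756347656), (31.16926383972168, 71.10128021240234), 87.79740142822266) 1817.5 (235, 170, 72, 33)
[array([ 0.5471, -0.2291,  0.09  ]), array([ 0.5496, -0.2948,  0.09  ]), array([ 0.5208, -0.2959,  0.09  ]), array([ 0.5182, -0.2302,  0.09  ])] [ 0.53394236 -0.26250409  0.09      ]
(231, 244) [ 0.46463517 -0.21908109  0.012     ] [ 0.47221261 -0.2224963   0.05      ]
(311, 239) [ 0.4707673  -0.31614629  0.012     ] [ 0.47763515 -0.30832922  0.05      ]
(228, 137) [ 0.59450734 -0.21535969  0.012     ] [ 0.58705613 -0.21920554  0.05      ]
(303, 133) [ 0.59939627 -0.30639554  0.012     ] [ 0.59137931 -0.29970682  0.05      ]
(265, 120) [ 0.61516454 -0.26026666  0.012     ] [ 0.6053229  -0.25891592  0.05      ]
```

View pics/f_z.png

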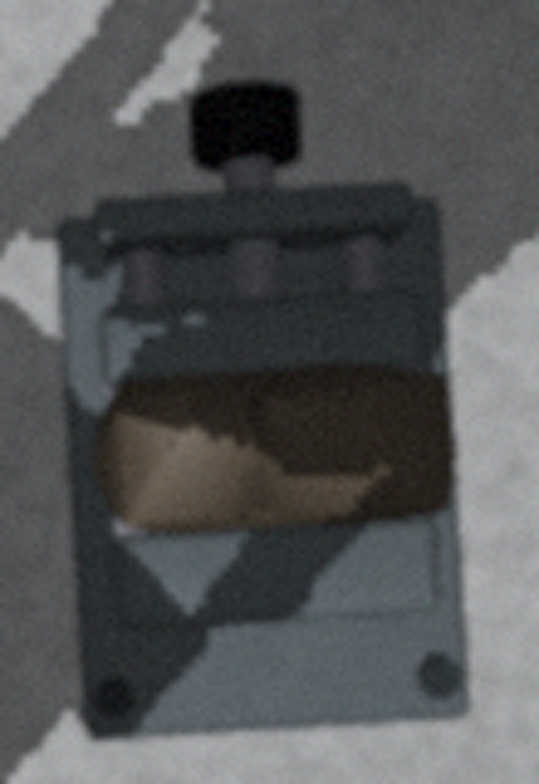

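```bash
cat >> h.py <<'E'
GO=None
def gpose(foot,yaw,th,sg,dz=0.107,tw=0):
    """TCP pose for gauge foot-mid position, yaw(deg; ex=(sin,cos)), tilt th(deg,+x raised). tw: gauge tilt relative to tool (deg)"""
    y,t=np.radians(yaw),np.radians(th); a=np.array([np.sin(y),np.cos(y),0]);z=np.array([0,0,1.])
    ez=z*np.cos(t)-a*np.sin(t); ey=np.cross(z,a)
    g=np.array(foot)+ez*dz
    t2=np.radians(th-tw); tx=-(z*np.cos(t2)-a*np.sin(t2))
    return g+tx*env.grip_point_offset, att(tx,sg*ey)
E
python3 - <<'E'
from h import *
T=cam("top"); print("rock top",onz(T,(352.3,228.3),.085),onz(T,(352.3,228.3),.075))
z=np.load("vise.npz"); d={k:z[k] for k in z}
print([np.round(onz(d,p,.012),4) for p in [(304.6,135.2),(233.6,245.4),(310.1,240.3)]], onz(d,(271,186.4),.065),onz(d,(271,186.4),.075))
h=hsv(T);V=h[...,2].astype(int);m=(V<45);m[:205]=0;m[253:]=0;m[:,:128]=0;m[:,190:]=0
c=blobs(m)[0];r=cv2.minAreaRect(c);bp=[onz(T,p,.045) for p in cv2.boxPoints(r)];print("plate",r,np.round(bp,3),np.linalg.norm(bp[0]-bp[1]),np.linalg.norm(bp[1]-bp[2]))
for sg in(1,-1):
  for f,yaw,th in [((.5095,-.0274,.008),4.8,0),((.5095,-.0274,.16),4.8,0),((.534,.258,.045),5,0),((.534,.258,.16),5,0),((.534,-.264,.2),-3.5,20),((.534,-.264,.1),-3.5,20)]:
    p,o=gpose(f,yaw,th,sg); print(sg,np.round(p,3),np.round(solver.ik(p,o),2))
E
```

```text
rock top [ 0.53109838 -0.26210537  0.085     ] [ 0.53094706 -0.26483985  0.075     ]
[array([ 0.5967, -0.3083,  0.012 ]), array([ 0.4629, -0.2222,  0.012 ]), array([ 0.4692, -0.3151,  0.012 ])] [ 0.5338439  -0.26452228  0.065     ] [ 0.53370855 -0.26394387  0.075     ]
plate ((158.5940704345703, 229.55941772460938), (47.861289978027344, 35.02531051635742), 5.710593223571777) [[0.494 0.328 0.045]
 [0.59  0.319 0.045]
 [0.575 0.188 0.045]
 [0.48  0.197 0.045]] 0.0957056424886106 0.13243705339808867Traceback (most recent call last):
  File "<stdin>", line 9, in <module>
    return _wrapfunc(a, 'round', decimals=decimals, out=out)
    return _wrapit(obj, method, *args, **kwds)
    result = getattr(arr, method)(*args, **kwds)
TypeError: unsupported operand type(s) for *: 'NoneType' and 'float'
```

```bash
python3 - <<'E'
from h import *
for sg in(1,-1):
  for f,yaw,th in [((.5095,-.0274,.008),4.8,0),((.5095,-.0274,.16),4.8,0),((.534,.258,.045),6.3,0),((.534,.258,.16),6.3,0),((.5325,-.272,.2),-3.5,20),((.5325,-.272,.1),-3.5,20),((.5325,-.272,.1),-3.5,0)]:
    p,o=gpose(f,yaw,th,sg); q=solver.ik(p,o);print(sg,np.round(p,3),q if q is None else np.round(q,2))
E
```

```text
1 [ 0.509 -0.027  0.096] None
1 [ 0.509 -0.027  0.248] None
1 [0.534 0.258 0.133] None
1 [0.534 0.258 0.248] None
1 [ 0.534 -0.302  0.283] [-0.74  0.39  0.95  0.27  2.05  2.44]
1 [ 0.534 -0.302  0.183] [-0.74  0.4   1.13  0.25  1.86  2.39]
1 [ 0.532 -0.272  0.188] [-0.57  0.21  1.32 -0.    1.61  2.51]
-1 [ 0.509 -0.027  0.096] [-0.16  0.07  1.67  0.    1.41 -0.08]
-1 [ 0.509 -0.027  0.248] [-0.16 -0.    1.43  0.    1.71 -0.08]
-1 [0.534 0.258 0.133] [0.35 0.22 1.42 0.   1.51 0.46]
-1 [0.534 0.258 0.248] [0.35 0.18 1.23 0.   1.73 0.46]
-1 [ 0.534 -0.302  0.283] [-0.74  0.39  0.95  0.27  2.05 -0.7 ]
-1 [ 0.534 -0.302  0.183] [-0.74  0.4   1.13  0.25  1.86 -0.75]
-1 [ 0.532 -0.272  0.188] [-0.57  0.21  1.32 -0.    1.61 -0.63]
```

```bash
python3 - <<'E'
from h import *
p,o=gpose((.5095,-.0274,.13),4.8,0,-1)
env.line_to(sensors.get_state()["tool_pos"]+np.array([0,0,.06]),vel=.3)
env.move_to(p,o); env.pause(.2); d=cam("wrist"); show(d,"g_w")
h=hsv(d);H,S,V=[h[...,i].astype(int) for i in range(3)]
m=(H>5)&(H<18)&(S>170)&(V>90)
for c in blobs(m,100)[:2]:
    r=cv2.minAreaRect(c);bp=[onz(d,q,.130) for q in cv2.boxPoints(r)];print(r,np.round(bp,4),onz(d,r[0],.130))
T=cam("top")
print(sensors.get_state()["clock"],sensors.get_state()["tool_pos"],p)
E
```

```text
((258.9017333984375, 192.67068481445312), (24.545806884765625, 36.34893035888672), 3.3664605617523193) [[ 0.4997 -0.0422  0.13  ]
 [ 0.5049 -0.0086  0.13  ]
 [ 0.5261 -0.0117  0.13  ]
 [ 0.5218 -0.0455  0.13  ]] [ 0.51316912 -0.02665343  0.13      ]
9.7917 [ 0.50942054 -0.02844184  0.21839558] [ 0.5095 -0.0274  0.2183]
```

View pics/g_w.png

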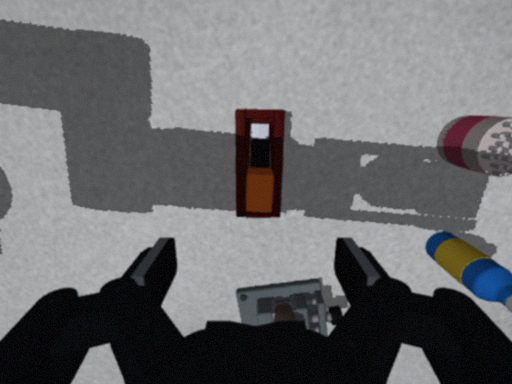

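```bash
python3 - <<'E'
import cv2
im=cv2.imread("pics/g_w.png")[100:225,225:295]; cv2.imwrite("pics/g_z.png",cv2.convertScaleAbs(cv2.resize(im,None,fx=4.7,fy=4.7,interpolation=cv2.INTER_CUBIC),alpha=1.7))
E
```

```text
(no output)
```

View pics/g_z.png

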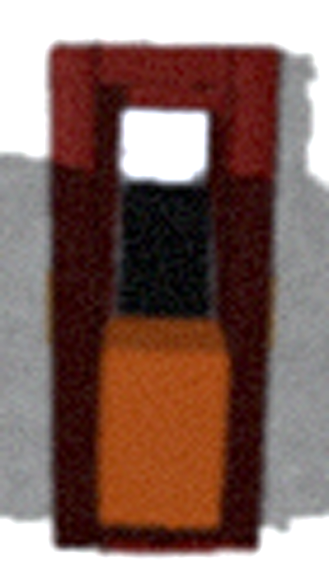

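```bash
python3 - <<'E'
from h import *
p,o=gpose((.513,-.027,.009),6.5,0,-1)
env.line_to(p+np.array([0,0,.1]),o,vel=.1)
print(env.line_to(p,o,vel=.1,max_force=15))
s=sensors.get_state();print(s["tool_pos"],p,s["force"])
f0=s["force"]
claw.grasp(90); s=sensors.get_state();print("grip",s["gripper_width"],s["tool_pos"],s["force"],s["clock"])
env.line_to(p+np.array([0,0,.03]),o,vel=.06); env.pause(.2)
s=sensors.get_state();print(s["gripper_width"],s["force"],s["torque"],s["clock"])
d=cam("wrist");show(d,"h_w")
E
```

```text
False
[ 0.51365413 -0.02709312  0.09821671] [ 0.513  -0.027   0.0973] [-0.80045973 -0.16489601  0.111126  ]
grip 0.022880899088637763 [ 0.51335892 -0.0270488   0.09769052] [ 0.14038856 -0.47742442  1.48362575] 11.9
0.022824924973252725 [ 0.25401732 -0.07636614 -3.41066316] [-0.00304563 -0.00791209 -0.02133797] 12.75
```

View pics/h_w.png

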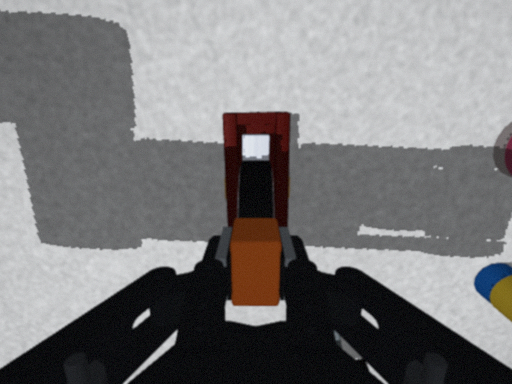

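Grasp is good: width 22.9 mm and a weight of about 3.4 N. Now to the plate.

```bash
python3 - <<'E'
from h import *
DZ=.1084
s=sensors.get_state(); env.line_to(s["tool_pos"]+np.array([0,0,.09]),vel=.2)
p,o=gpose((.535,.258,.075),6.3,0,-1,DZ); env.move_to(p,o); env.pause(.2)
f0=sensors.get_state(); print(f0["force"],f0["torque"],f0["tool_pos"],f0["clock"])
p1,_=gpose((.535,.258,.050),6.3,0,-1,DZ); env.line_to(p1,o,vel=.06)
p2,_=gpose((.535,.258,.040),6.3,0,-1,DZ)
print(env.line_to(p2,o,vel=.012,max_force=3)); env.pause(.3)
s=sensors.get_state(); print(s["force"]-f0["force"],s["torque"]-f0["torque"],s["tool_pos"],R.from_rotvec(s["tool_rot"]).as_matrix()[:,0],s["clock"])
d=cam("wrist");show(d,"i_w");d=cam("scene");show(d,"i_s",(250,150,450,350),4)
E
```

```text
[ 0.88975077  0.17922045 -2.44106964] [ 0.03072109 -0.01285958 -0.07091205] [0.53565509 0.25656472 0.16530069] 14.7167
True
[-0.70919717 -0.38598762  9.03276038] [ 0.01991885 -0.05260951  0.03887648] [0.53526328 0.25818292 0.13474734] [ 8.87404607e-04  4.75938053e-04 -9.99999493e-01] 16.1083
```

View pics/i_s.png

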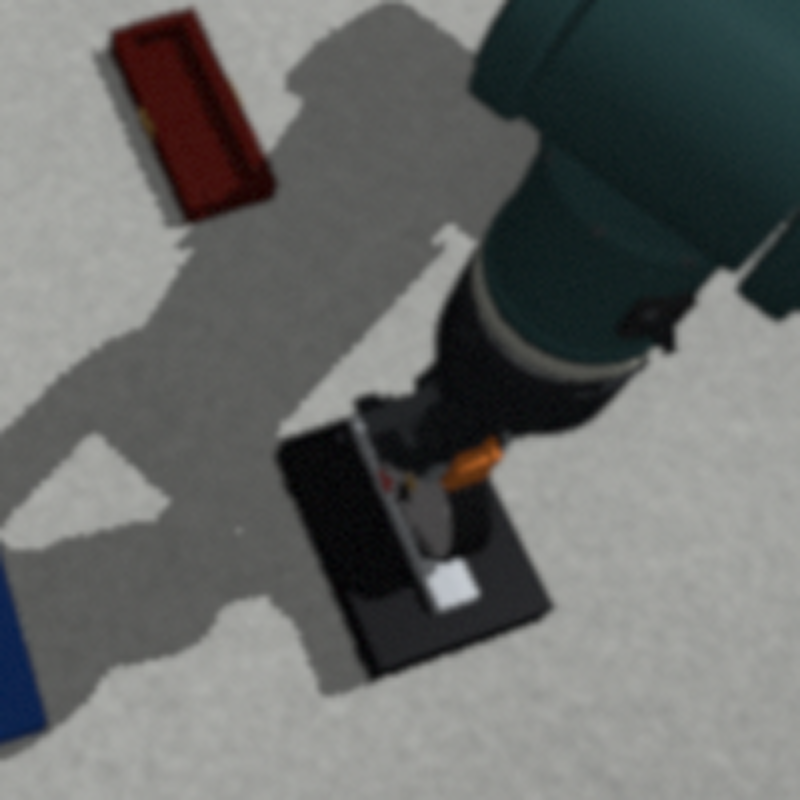

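View pics/i_w.png

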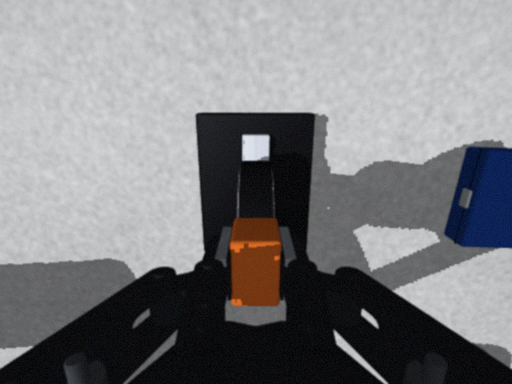

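The foot is centred on the black plate: bright foot end at (256,147), plate edges at 197 to 314. Contact height matches at 0.0897. I'll ease the push and the grip so the foot seats itself, wait for the pointer, then regrip.

```bash
python3 - <<'E'
from h import *
f0=np.array([.89,.18,-2.44])
claw.grasp(20); env.pause(.3)
s=sensors.get_state(); print(s["force"]-f0,s["tool_pos"],s["gripper_width"])
env.pause(2.2)
d=cam("scene");show(d,"j_s",(320,240,400,310),10);np.savez("plate_s.npz",**{k:d[k] for k in("pixels","K","R","t")})
s=sensors.get_state();print(s["force"]-f0,s["torque"],R.from_rotvec(s["tool_rot"]).as_matrix().round(4).tolist(),s["clock"])
claw.grasp(100);env.pause(.3)
s=sensors.get_state();print(s["force"]-f0,s["tool_pos"],s["torque"],s["clock"])
E
```

```text
[0.22690326 0.16970271 8.37048793] [0.53526894 0.25815647 0.13471067] 0.02292807797419052
[-0.05438545 -0.65033284  8.22078654] [-0.02328622 -0.08506211  0.05652327] [[0.0009, 0.994, -0.1097], [0.0005, -0.1097, -0.994], [-1.0, 0.0008, -0.0006]] 18.975
[0.18260371 0.13645793 8.89349714] [0.53526461 0.25820084 0.13477667] [ 0.00969302 -0.13512272  0.01546248] 19.4917
```

View pics/j_s.png

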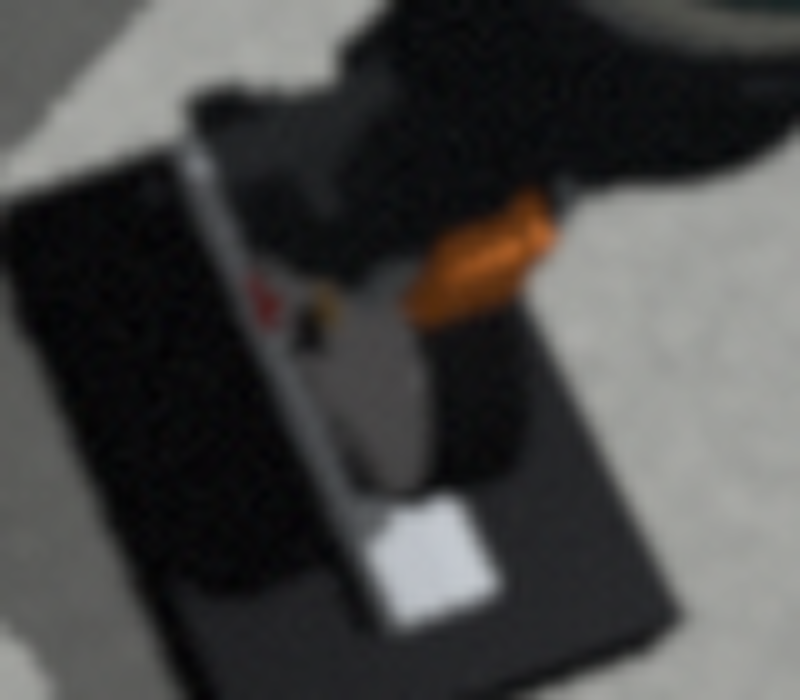

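```bash
python3 - <<'E'
from h import *
DZ=.1084;TH=20.1
s=sensors.get_state(); env.line_to(s["tool_pos"]+np.array([0,0,.015]),vel=.05)
d=cam("wrist");show(d,"k0_w")
env.line_to(sensors.get_state()["tool_pos"]+np.array([0,0,.11]),vel=.2)
p,o=gpose((.533,-.272,.17),-3.5,TH,-1,DZ); env.move_to(p,o)
p,o=gpose((.533,-.272,.12),-3.5,TH,-1,DZ); env.line_to(p,o,vel=.1); env.pause(.5)
s=sensors.get_state(); print(s["force"],s["torque"],s["tool_pos"],p,s["clock"]); np.savez("ref.npz",f=s["force"],t=s["torque"])
d=cam("wrist");show(d,"k_w");d=cam("scene");show(d,"k_s",(200,50,300,150),7);d=cam("top");show(d,"k_t",(300,180,400,260),7)
E
```

```text
[-0.05973077  0.3765637  -3.1279746 ] [-0.33513388 -0.05684011  0.00218969] [ 0.53489286 -0.30284312  0.20440326] [ 0.5348819  -0.30276878  0.20423675] 23.9333
```

View pics/k_w.png

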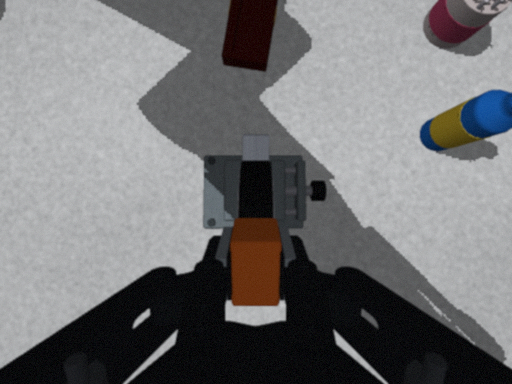

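View pics/k_s.png

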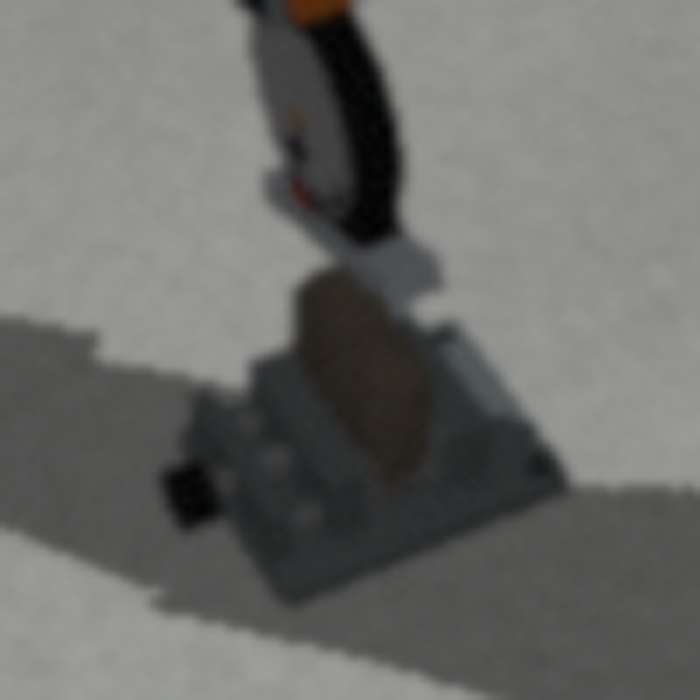

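View pics/k_t.png

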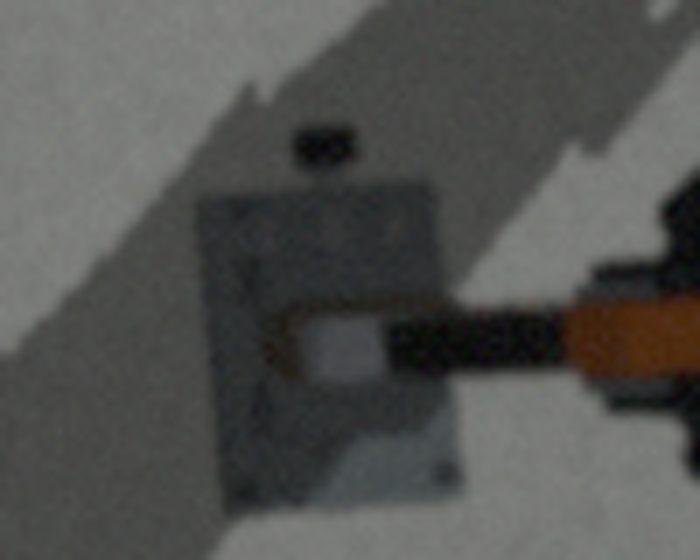

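```bash
python3 - <<'E'
from h import *
T=cam("top");S=cam("scene")
s=sensors.get_state();Rt=R.from_rotvec(s["tool_rot"]).as_matrix();ez=-Rt[:,0];ey=-Rt[:,1];ex=np.cross(ey,ez)
g=s["tool_pos"]+ez*.0187; foot=g-ez*.1084
print("foot",foot,"tilt",np.degrees(np.arcsin(ex[2])),"roll",np.degrees(np.arcsin(ey[2])))
for n,P in [("foot+x end top",foot+.055*ex+.012*ez),("dial ctr",foot+.054*ez),("foot end low",foot+.055*ex)]:
    t=proj(T,P);q=proj(S,P);print(n,P.round(4),"topzoom",((t-[300,180])*7+3).round(0),"scenezoom",((q-[200,50])*7+3).round(0))
sp=np.array([.5325,-.264,0]);sx=np.array([-.061,.998,0])
for x,z in [(-37,.08),(37,.08),(0,.096),(-23,.096)]:
    P=sp+sx*x*1e-3+[0,0,z];t=proj(T,P);q=proj(S,P);print("rock",x,z,"topzoom",((t-[300,180])*7+3).round(0),"scenezoom",((q-[200,50])*7+3).round(0))
E
```

```text
foot [ 0.5329884  -0.27197095  0.1199736 ] tilt 20.105244465605228 roll 0.0030877351675772185
foot+x end top [ 0.5301 -0.2245  0.1501] topzoom [312. 348.] scenezoom [418. 268.]
dial ctr [ 0.5341 -0.2905  0.1707] topzoom [522. 334.] scenezoom [330. 105.]
foot end low [ 0.5298 -0.2204  0.1389] topzoom [293. 348.] scenezoom [424. 299.]
rock -37 0.08 topzoom [468. 330.] scenezoom [323. 271.]
rock 37 0.08 topzoom [272. 345.] scenezoom [414. 400.]
rock 0 0.096 topzoom [382. 338.] scenezoom [367. 304.]
rock -23 0.096 topzoom [444. 333.] scenezoom [339. 264.]
```

The projected gauge and rock points match both pictures, so I'll lower gently.

```bash
python3 - <<'E'
from h import *
DZ=.1084;TH=20.1
r=np.load("ref.npz")
p,o=gpose((.533,-.272,.108),-3.5,TH,-1,DZ); print(env.line_to(p,o,vel=.03,max_force=4)); env.pause(.3)
s=sensors.get_state();print(s["force"]-r["f"],s["clock"])
p,o=gpose((.533,-.272,.092),-3.5,TH,-1,DZ); print(env.line_to(p,o,vel=.005,max_force=1.6)); env.pause(.4)
s=sensors.get_state();Rt=R.from_rotvec(s["tool_rot"]).as_matrix();print(s["force"]-r["f"],s["torque"]-r["t"],"foot",s["tool_pos"]-Rt[:,0]*.0187+Rt[:,0]*DZ,s["clock"])
d=cam("wrist");show(d,"l_w");d=cam("scene");show(d,"l_s",(200,50,300,150),7);d=cam("top");show(d,"l_t",(300,180,400,260),7)
E
```

```text
False
[ 0.09671421 -0.00626303 -0.23516646] 25.0333
True
[ 1.03640652 -1.11953897  9.9839138 ] [ 0.37164608 -0.05178922 -0.03292274] foot [ 0.53296907 -0.27188823  0.10076013] 27.0167
```

View pics/l_s.png

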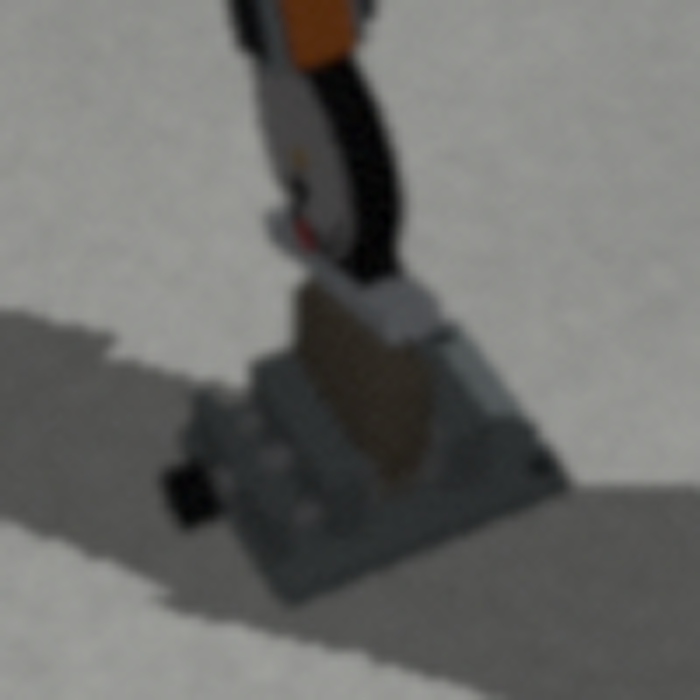

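View pics/l_w.png

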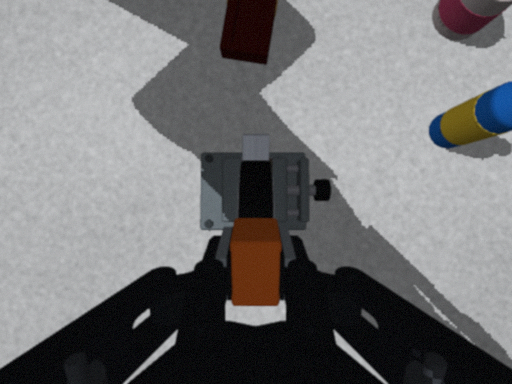

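```bash
cat >> h.py <<'E'
def edges(im):
    g=cv2.cvtColor(im,cv2.COLOR_BGR2GRAY).astype(float)[:,250:263].mean(1)
    def e(a,b,sgn):
        dg=sgn*np.diff(g[a:b]); dg=np.clip(dg,0,None); i=dg.argmax(); w=dg[max(0,i-2):i+3]; return a+max(0,i-2)+.5+(w*np.arange(len(w))).sum()/w.sum()
    return round(e(150,172,-1),2)   # foot/case boundary
E
python3 - <<'E'
from h import *
ims={n:cv2.imread(f"pics/{n}.png") for n in("h_w","i_w","k0_w","k_w","l_w")}
for n,im in ims.items():
    g=cv2.cvtColor(im,cv2.COLOR_BGR2GRAY).astype(float)[:,250:263].mean(1)
    print(n,edges(im),g[126:140].round(0).tolist())
    gg=cv2.cvtColor(im,cv2.COLOR_BGR2GRAY).astype(float)
    print("   ",g[154:168].round(0).tolist())
E
```

```text
h_w 159.53 [37.0, 38.0, 38.0, 38.0, 39.0, 39.0, 36.0, 50.0, 99.0, 172.0, 211.0, 220.0, 221.0, 220.0]
    [220.0, 211.0, 187.0, 161.0, 136.0, 112.0, 67.0, 23.0, 6.0, 7.0, 7.0, 8.0, 8.0, 8.0]
i_w 160.14 [27.0, 28.0, 26.0, 27.0, 26.0, 27.0, 26.0, 42.0, 95.0, 166.0, 208.0, 218.0, 218.0, 218.0]
    [218.0, 218.0, 216.0, 209.0, 201.0, 181.0, 115.0, 41.0, 5.0, 7.0, 9.0, 9.0, 9.0, 8.0]
k0_w 160.21 [27.0, 26.0, 26.0, 26.0, 25.0, 26.0, 27.0, 40.0, 95.0, 167.0, 206.0, 217.0, 216.0, 215.0]
    [216.0, 215.0, 214.0, 206.0, 200.0, 186.0, 122.0, 41.0, 5.0, 8.0, 11.0, 8.0, 8.0, 11.0]
k_w 160.21 [96.0, 96.0, 95.0, 95.0, 94.0, 93.0, 94.0, 89.0, 83.0, 87.0, 97.0, 101.0, 99.0, 100.0]
    [100.0, 100.0, 100.0, 101.0, 101.0, 94.0, 62.0, 24.0, 5.0, 6.0, 7.0, 7.0, 6.0, 6.0]
l_w 160.16 [95.0, 95.0, 93.0, 95.0, 94.0, 93.0, 94.0, 89.0, 82.0, 89.0, 99.0, 102.0, 102.0, 100.0]
    [101.0, 102.0, 102.0, 102.0, 102.0, 95.0, 60.0, 20.0, 6.0, 5.0, 5.0, 7.0, 7.0, 7.0]
```

No twist in the fingers: the foot edge in the wrist view is unchanged, at row 160.2. The push is about 10 N, though, so I'll lift, move the foot's middle slightly nearer the crown, and touch down more softly.

```bash
python3 - <<'E'
from h import *
DZ=.1084;TH=20.1; F=np.array([.5328,-.268,0])
P=lambda z:gpose(F+[0,0,z],-3.5,TH,-1,DZ)
s=sensors.get_state();env.line_to(s["tool_pos"]+np.array([0,0,.006]),P(.1)[1],vel=.03)
p,o=P(.106);env.line_to(p,o,vel=.03);env.pause(.5)
r=sensors.get_state();np.savez("ref.npz",f=r["force"],t=r["torque"])
p,o=P(.095);print(env.line_to(p,o,vel=.0025,max_force=1.5));env.pause(.3)
def rep():
    s=sensors.get_state();Rt=R.from_rotvec(s["tool_rot"]).as_matrix();ez=-Rt[:,0];ey=-Rt[:,1];ex=np.cross(ey,ez)
    print((s["force"]-r["force"]).round(2),"foot",(s["tool_pos"]+Rt[:,0]*(DZ-.0187)).round(4),"tilt",np.degrees(np.arcsin(ex[2])).round(2),s["clock"]); return s
s=rep()
d=cam("wrist");print(edges(d["pixels"]))
E
```

```text
True
[ 0.31  0.63 10.33] foot [ 0.5327 -0.2678  0.1022] tilt 20.14 30.2333
160.13
```

```bash
python3 - <<'E'
from h import *
DZ=.1084;r=np.load("ref.npz"); F=np.array([.5328,-.268,0])
o=gpose(F+[0,0,.1],-3.5,20.1,-1,DZ)[1]
def rep():
    s=sensors.get_state();Rt=R.from_rotvec(s["tool_rot"]).as_matrix();ez=-Rt[:,0];ey=-Rt[:,1];ex=np.cross(ey,ez)
    print((s["force"]-r["f"]).round(2),"foot",(s["tool_pos"]+Rt[:,0]*(DZ-.0187)).round(5),"tilt",np.degrees(np.arcsin(ex[2])).round(2),s["clock"]); return s
s=rep(); p=s["tool_pos"].copy()
for k in range(5):
    env.line_to(p,o,vel=.01); env.pause(.3); s=rep()
    fz=(s["force"]-r["f"])[2]
    if 2<fz<4.5: break
    p[2]+= .0002 if fz>4.5 else -.0001
E
```

```text
[ 1.09 -0.63  9.28] foot [ 0.53277 -0.26786  0.10224] tilt 20.14 30.2833
[ 0.33 -0.12  7.29] foot [ 0.53281 -0.2679   0.10234] tilt 20.1 30.9417
[0.95 1.66 7.39] foot [ 0.53279 -0.26793  0.1024 ] tilt 20.1 31.4917
[ 0.48 -0.4   5.21] foot [ 0.53274 -0.2679   0.10245] tilt 20.11 32.0417
[1.31 1.21 3.92] foot [ 0.53273 -0.26789  0.10259] tilt 20.11 32.5917
```

```bash
python3 - <<'E'
from h import *
r=np.load("ref.npz");env.pause(2.5)
F=[]
for i in range(4):
    d=cam("wrist");F.append(sensors.get_state()["force"]-r["f"])
print(np.mean(F,0),edges(d["pixels"]));show(d,"m_w")
ims=[]
for i in range(4): d=cam("scene");ims.append(d["pixels"].astype(float))
d["pixels"]=np.mean(ims,0).astype(np.uint8);show(d,"m_s",(225,50,275,110),10)
s=sensors.get_state();Rt=R.from_rotvec(s["tool_rot"]).as_matrix();ez=-Rt[:,0];ey=-Rt[:,1];ex=np.cross(ey,ez)
foot=s["tool_pos"]+Rt[:,0]*.0897;C=foot+.054*ez+.0105*(-ey)
for t in (15,20.1,25):
    a=np.radians(t);u=-ex*np.sin(a)-ez*np.cos(a)
    print(t,[((proj(d,C+rr*u)-[225,50])*10+4.5).round(0).tolist() for rr in(0,.02,.03,.036)])
t=cam("top");show(t,"m_t");print(s["clock"],s["gripper_width"])
E
```

```text
[0.48971244 0.77480235 1.73271311] 160.23
15 [[193.0, 227.0], [199.0, 291.0], [202.0, 322.0], [203.0, 340.0]]
20.1 [[193.0, 227.0], [196.0, 286.0], [197.0, 315.0], [197.0, 333.0]]
25 [[193.0, 227.0], [193.0, 282.0], [192.0, 309.0], [192.0, 325.0]]
35.4917 0.02274585999229287
```

View pics/m_s.png

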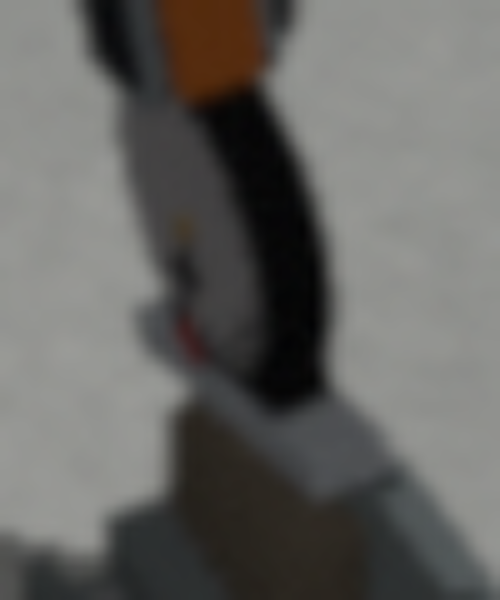

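View pics/m_t.png

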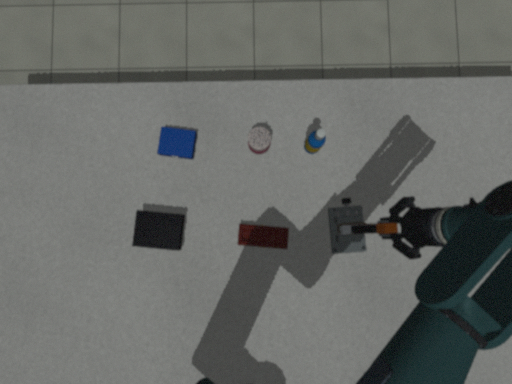

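In the scene view the pin (183,225), bob (183,265) and red mark (188,335) line up. The contact force now reads only about 1.7 N, so I'll add a touch to keep the contact sure.

```bash
python3 - <<'E'
from h import *
r=np.load("ref.npz")
def mf(n=8):
    F=[]
    for i in range(n): env.pause(.05);F.append((sensors.get_state()["force"]-r["f"]))
    return np.mean(F,0).round(2),np.std(F,0).round(2)
print(mf())
o=gpose((.5328,-.268,.1),-3.5,20.1,-1)[1]
p=sensors.get_state()["tool_pos"].copy()
for k in range(5):
    p[2]-=.00015; env.line_to(p,o,vel=.01);env.pause(.4);m=mf();print(m)
    if m[0][2]>3: break
env.pause(1.5);print(mf());d=cam("wrist");print(edges(d["pixels"]))
s=sensors.get_state();Rt=R.from_rotvec(s["tool_rot"]).as_matrix();ex=np.cross(-Rt[:,1],-Rt[:,0]);print(np.degrees(np.arcsin(ex[2])),np.degrees(np.arcsin(-Rt[2,1])),s["tool_pos"]+Rt[:,0]*.0897,s["clock"])
E
```

```text
(array([0.27, 1.06, 2.08]), array([0.45, 0.49, 0.38]))
(array([0.33, 0.56, 2.23]), array([0.43, 0.25, 0.36]))
(array([0.33, 0.64, 3.23]), array([0.4 , 0.51, 0.27]))
(array([0.1 , 0.78, 3.5 ]), array([0.59, 0.39, 0.42]))
160.2
20.10068415558321 -0.0013447415080067313 [ 0.53276897 -0.26789947  0.10256251] 39.9917
```

Steady at 3.5 N with a tilt of 20.10°, upright and untwisted. Handing in.

```bash
python3 -c "
from cell import job; print(job.sign_off())"
```

```text
the job is handed in; nothing more can be done
None
```

The job is handed in at about 40 s of the 64 s allowed. The gauge is still held against the rock at the red-mark angle.

**What I did**
- **Mark:** with the gauge in its rest, I read the red mark as 20.1° from the dial lines in the wrist camera. The neighbouring lines agreed to within about 0.2°.
- **Zero check:** I stood the foot flat on the granite plate for more than 3 s. I eased the grip so the foot could seat itself, then regripped. The tool was level to within 0.06°.
- **On the rock:** I laid the foot along the jaws with its +x end raised. Its middle is about 4 mm from the centre of the rock. With this lean the foot bears on the high hump, so its middle stands about 6.5 mm above the crown.

**Last checks**
- **Tilt:** 20.10° from the arm, with roll about 0°. The gauge did not twist in the fingers: the foot edge in the wrist view stayed at row 160.2.
- **Contact:** steady at about 3.5 N. Both first touches, on the plate and on the rock, pressed about 9–10 N before I eased the rock contact off.
- **Pointer:** in the scene view the needle lined up with the red mark. That view is coarse, so it only confirms the angle roughly.
- **Other items:** the bottle, swab pot and slide box look unmoved in the top view.

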